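Load a shim plate from the stock tray into the drilling jig

TASK

The flat steel shim plate lies in the blue stock tray with no room for fingers at its sides. Press lightly on it with the fingertips and slide it out over the open front edge of the tray until its end overhangs far enough to be gripped, then grip that end, lift the plate out and lay it flat in the drilling jig between the yellow guides, gently pushed fully home against the back stop, and let go. Do not press or push hard, do not drop the plate, and leave the other things on the table where they are.

Things in the scene. Friction and masses are not known exactly. Their poses are not given: they have to be found in the camera images.
- shim: flat steel plate 140 x 46 x 5 mm (along its x, y, z), 0.14 to 0.28 kg, alike both ways round, a small dark mark near each end; origin at the centre of its underside, z up. Starts lengthwise in the tray. Friction on the tray's lining is about 0.35; fingertips hold it only a little better, so they drag it along when pressing with about 8 to 14 N and slip over it when pressing less.
- tray: blue stock tray fixed to the table; origin at the centre of its underside. Its dark deck, 160 mm along x, 72 mm wide, surface 55 mm above the origin, has side rails 6.5 mm high, 52 mm apart inside, and a back wall 12 mm high, inner face at x = +72 mm. It is open to -x, where the plate slides out. The deck with its rails is sprung: sinks straight down 1 mm per 20 N, 4 mm at most.
- tray_edge (a point): middle of the tray's open front edge, on the deck surface: x = -80, y = 0, z = 55 mm of the tray frame, axes as the tray's. In front of it is free space down to the table, but for a foot flange 6 mm high standing out 3 mm.
- jig: drilling jig, aluminium block 84 mm wide fixed to the table; origin on the table under the bed. The flat rigid bed is 55 mm above the origin, from the open front edge at x = -45 mm (a foot 8 mm high stands out 5 mm) to the back stop at x = +41 mm. Yellow guides beside the bed stand 51 mm apart inside and flare outward from 7 mm to about 15 mm above the bed.
- jig_stop (a point): foot of the jig's dark, rigid, 16 mm high back stop, middle of its front face at bed height: x = +41, y = 0, z = 55 mm of the jig frame, axes as the jig's. A plate fully home touches it: plate centre at x = -29, y = 0 mm of the jig frame, overhanging the jig's front by 54 mm, so fingers holding its front end stay clear in front of the jig.
- fixings_jar: bystander: jar with a red lid, 58 mm across, 76 mm high, origin at the centre of its base; leave it
- flux_tin: bystander: flat tin with a yellow lid, 56 mm across, 23 mm high, origin at the centre of its base; leave it
- insulating_tape: bystander: roll of blue tape, 67 mm across, 19 mm high, origin at the centre of its base; leave it
- heat_sink: bystander: finned aluminium heat sink 42 x 60 x 27 mm, origin at the centre of its base; leave it
- marker_pen: bystander: grey and black marker, 138 mm long along its y, 18 mm thick, origin under its middle; leave it

How it is judged (in metres and radians):
On the way, in this order (a step that is already met when the one before it is completed fails the run):
1. the plate, still lying flat in the tray's channel, overhangs the tray's front edge by more than 30 mm (x of shim in the frame of tray below -0.04 m and z of shim in the frame of tray between 0.049 and 0.058 m and angle between shim's own z axis and vertical below 0.08 rad and angle between the x axis of shim and the x axis of tray, either way round below 0.15 rad), for 0.2 s.
2. the plate is held by the fingers, lifted more than 20 mm off the tray's deck (z of shim in the frame of tray above 0.075 m and contact force between the fingers and shim above 1 N and contact force between shim and tray below 0.1 N), for 0.1 s.
At the end, for the whole second after the job is handed in: The plate rests, released, flat (within 0.05 rad, 3 mm in height) on the jig's bed between the guides, lengthwise (within 0.08 rad, 5 mm sideways), its far end within 4 mm of the back stop (x of shim in the frame of jig between -0.033 and -0.026 m and y of shim in the frame of jig between -0.005 and 0.005 m and z of shim in the frame of jig between 0.052 and 0.058 m and angle between shim's own z axis and vertical below 0.05 rad and angle between the x axis of shim and the x axis of jig, either way round below 0.08 rad and linear speed of shim below 0.01 m/s); the robot touches nothing.
It fails at once if the plate is pressed into the tray with more than 20 N (contact force between shim and tray above 20 N).
It fails at once if the fingers press on the tray itself with more than 20 N (contact force between the fingers and tray above 20 N).
It fails at once if the plate is pushed against the jig with more than 25 N (contact force between shim and jig above 25 N).
It fails at once if the plate is dropped below the tray's deck (height (world z) of shim below 0.03 m).
It fails at once if a bystander is moved more than 25 mm (distance of any of fixings_jar, flux_tin, insulating_tape, heat_sink, marker_pen from where it was at the start of the episode above 0.025 m).
It also fails if it takes over 72 s, if anything falls off the work surface, if the arm or the gripper's body presses on something with over 40 N, if the wrist force passes 120 N, or if a joint passes its speed limit or range.

ROBOT

A 6-joint arm with a two-finger parallel gripper is mounted at the origin on a cart in front of the work surface, level with it; the furniture and walls round the work are solid. World frame = base frame: x ahead of the robot, y to its left, z up, the work surface at z = 0. Lengths are in m, angles in degrees, forces in N, time in s.
With the tool pointing down it reaches from about 0.4 to 0.825 m from the base axis. Payload 7 kg.
Tool frame: the origin (TCP) lies on the centre line of the jaws, within the pads' length; the fingertips stand 8 mm ahead of it and the grasp point (between the pads) lies 11 mm behind it; z points along the fingers, y is the line along which they close (so a half turn about z gives the same grasp; the last joint's range is limited). The gripper opens to 88 mm and grips with 3 to 60 N. Pads are 19 mm wide; open, the fingers measure 130 mm over their backs; the gripper's body (78 mm by 193 mm) begins 47 mm behind the grasp point.
Start: joints at [81.48, 20.546, 0.682, 0, -70.136, -16.507], TCP at [0.286, 0.612, 0.235] pointing down, gripper open.
Joint ranges: [-176.03, 176.03], [-82.01, 121.73], [-58.28, 71.71], [-173.87, 95.51], [-174.79, -0.11], [-173.66, 173.66]. Speed limits (degrees/s): [136.94, 136.94, 172.46, 180, 180, 180].

INTERFACE

Orientations are given as [roll, pitch, yaw] about the fixed x, y, z axes, in that order (R = Rz(yaw) Ry(pitch) Rx(roll)).
In Python, from plant import ctrl, vision gives the robot as it stands. The module is installed in compiled form; this text tells all that it offers.
- The arm moves only by the tool move_arm, never from a script. Its argument "moves" is one flat list of numbers, 7 for each row, row after row: the finger opening in cm, from 0 to 8.76, then the shift along the tool's x, y, z in cm, then the turn, a rotation vector about the tool's x, y, z in rad. A call has 1 to 8 rows; each row shifts and turns the commanded pose from where the row before left it, along the tool's axes as they then stand; what a row does not reach is not made up. A row lasts 1/10 s, in which the tool goes at most 50 mm and 8.59 degrees, less where a joint would pass 70% of its speed; a pose out of reach is approached as far as the arm can. A call with a gripper value outside its range is refused whole. The fingers move at their own pace and stop on an object; the grip force is fixed at half the most. Time passes only in rows, so rows that do not move let the fingers close. It gives the time, the measured TCP pose, the force, the opening and the grip force at its end, in the units of the state.
- ctrl.get_obs(): the state, without advancing time (a new reading comes with each control period).
- vision.snapshot(name): name is "scene" or "side" or "wrist"; returns (picture, depth): 420x560x3 uint8, red, green, blue; 420x560 float32, m along the optical axis (not along the pixel's ray), 0 where there is no reading.
- vision.camera_model(name): a dict with "vertical_fov" (degrees; the focal length in pixels is half the picture's height over the tangent of half this angle, whatever the lens; pixels are square), "cx", "cy" (the principal point, pixels), "cam_to_world" (4x4, takes a point from camera to world coordinates). Camera axes: x right, y down, z forward; pixel columns grow to the right and rows downward; lengths in m; the calibration is good to about 2 mm. A picture is of the moment at which its call begins: read the wrist's pose just before it. camera_model takes no time and is no camera call; for the wrist camera it gives the pose at the moment of the call.
- ctrl.close_job(): hands the job in; it is judged then, once.
The state is a dict: "clock": time; "joint_pos": joint angles; "qvel": joint speeds; "tau": joint torques, N m; "tool_pos": TCP position; "orientation": TCP orientation; "force": force on the tool from outside, world axes, zero at the start; "moment": the same for the moment, N m; "opening": finger opening in m; "gripper_force": force on a finger pad.
Only numpy, scipy, OpenCV 4.12 (cv2) and the standard library are available. Lean on these libraries where they do the work, as an engineer would, in place of code of your own. Each camera call takes 0.05 s, during which the arm holds its last target. There are 200 camera calls.

## Working session

There is one attempt and no reset: what is moved stays moved. The work goes in short steps, Python scripts to look and compute and a tool call to move; the robot and the scene stay as the last step left them, time stands still between calls to the robot, and variables do not carry over. Pictures are saved under pics/ and viewed, at most 14 in all, crops included, and the job is handed in when it is done.

Besides the shell and the picture viewer there is one more tool, called by a JSON object that holds its "name" and its "arguments", one argument or row to a line. move_arm: Moves the arm, as the interface text tells. Its arguments: {"type":"object","properties":{"moves":{"type":"array"}},"required":["moves"]}

```bash
mkdir -p pics
cat > h.py <<'E'
import numpy as np, cv2
from plant import ctrl, vision
def snap(n):
    m=vision.camera_model(n); p,d=vision.snapshot(n); 
    return p,d,m
def K(m,h=420):
    return h/2/np.tan(np.radians(m["vertical_fov"])/2)
def ray(m,uv):
    f=K(m); uv=np.atleast_2d(np.asarray(uv,float)); T=np.array(m["cam_to_world"])
    d=np.c_[(uv[:,0]-m["cx"])/f,(uv[:,1]-m["cy"])/f,np.ones(len(uv))]
    return T[:3,3], d@T[:3,:3].T
def onz(m,uv,z):
    o,d=ray(m,uv); return o+d*((z-o[2])/d[:,2])[:,None]
def cloud(m,dep):
    v,u=np.mgrid[0:420,0:560]; o,d=ray(m,np.c_[u.ravel(),v.ravel()])
    return (o+d*dep.ravel()[:,None]).reshape(420,560,3)
E
python3 - <<'E'
from h import *
a=[]
for n in ("scene","side","wrist"):
    p,d,m=snap(n); np.savez(f"pics/{n}0.npz",p=p,d=d,**{k:m[k] for k in m})
    cv2.imwrite(f"pics/{n}0.png",p[...,::-1]); print(n,{k:np.round(m[k],3).tolist() for k in m})
    a.append(p)
o=ctrl.get_obs(); print(o)
E
```

```text
scene {'vertical_fov': 52.317, 'cx': 280.757, 'cy': 208.674, 'cam_to_world': [[0.525, -0.637, 0.565, -0.123], [-0.851, -0.384, 0.358, -0.42], [-0.011, -0.669, -0.743, 0.959], [0.0, 0.0, 0.0, 1.0]]}
side {'vertical_fov': 46.581, 'cx': 276.961, 'cy': 208.976, 'cam_to_world': [[0.985, -0.11, 0.135, 0.366], [-0.172, -0.507, 0.844, -1.064], [-0.024, -0.855, -0.518, 0.738], [0.0, 0.0, 0.0, 1.0]]}
wrist {'vertical_fov': 61.514, 'cx': 282.33, 'cy': 206.476, 'cam_to_world': [[-0.423, -0.874, -0.238, 0.35], [-0.906, 0.409, 0.109, 0.583], [0.002, 0.262, -0.965, 0.384], [0.0, 0.0, 0.0, 1.0]]}
{'clock': 0.15, 'joint_pos': array([ 8.14804079e+01,  2.05828257e+01,  6.45889342e-01, -1.48703316e-02,
       -7.01348162e+01, -1.65076493e+01]), 'qvel': array([-0.04679749, -0.12772904,  0.15373632,  0.10233387, -0.02840729,
        0.06457059]), 'tau': array([-1.16631476e-03, -5.83276820e+01,  2.93291312e+01,  7.00116053e+00,
        8.83649656e-03, -9.98072733e-05]), 'tool_pos': array([0.28542118, 0.61129553, 0.2338284 ]), 'orientation': array([ 1.79927232e+02, -6.98522686e-03, -2.50322988e+01]), 'force': array([-1.00368783,  0.29137018, -0.37467485]), 'moment': array([-0.04353097,  0.00713796, -0.02202937]), 'gripper_force': 0.0, 'opening': 0.08748126116163861}
```

View pics/scene0.png

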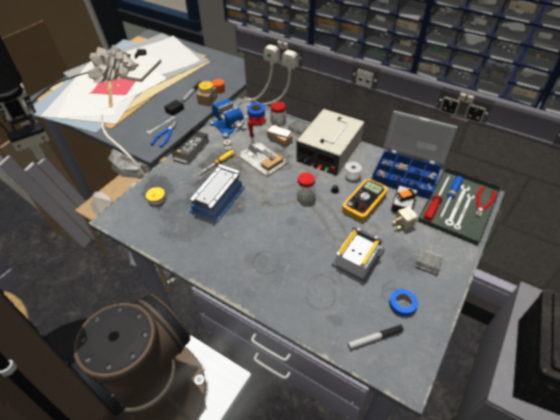

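View pics/wrist0.png

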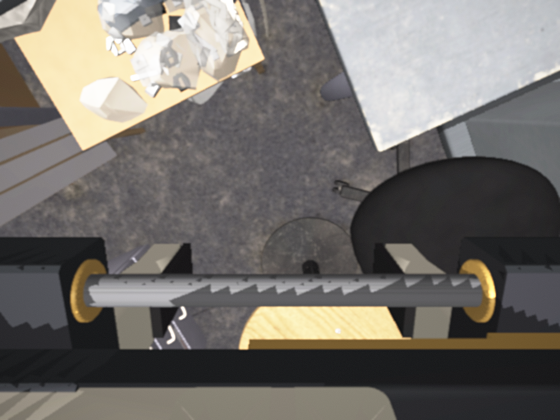

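The scene view shows the blue tray at about (217,190), with the plate in it, and the jig with yellow guides at about (357,252). The jar is at (306,188), the tin at (155,196), the tape at (403,302), the pen at (376,337) and the heat sink at (429,262). The wrist view shows only the floor beside the table.

Run:
```python
from h import *
S={n:np.load(f"pics/{n}0.npz") for n in ("scene","side")}
p=S["scene"]["p"]
t=cv2.resize(p[155:230,175:260],None,fx=4.6,fy=4.6,interpolation=cv2.INTER_CUBIC)
j=cv2.resize(p[220:295,315:400],None,fx=4.6,fy=4.6,interpolation=cv2.INTER_CUBIC)
cv2.imwrite("pics/mont.png",np.hstack([t,j])[...,::-1])
cv2.imwrite("pics/side0.png",S["side"]["p"][...,::-1])
for n in S:
    s=S[n]; c=cloud(s,s["d"]); hsv=cv2.cvtColor(s["p"],cv2.COLOR_RGB2HSV)
    print(n,"table z",np.median(c[...,2][(abs(c[...,0]-.5)<.1)&(abs(c[...,1])<.1)]))
    for nm,lo,hi in (("blue",(105,120,40),(130,255,255)),("yel",(18,150,120),(32,255,255))):
        mk=cv2.inRange(hsv,lo,hi); k,l,st,ce=cv2.connectedComponentsWithStats(mk)
        for i in range(1,k):
            if st[i,4]>25:
                q=c[l==i]; q=q[(abs(q[:,2])<.2)]
                if len(q)>10 : print(nm,st[i],np.median(q,0).round(3),np.percentile(q[:,2],95).round(3))
```

```text
scene table z -0.0011079434468183047
blue [212  99  31  35 519] [0.828 0.398 0.071] 0.093
blue [248 103  17  14 169] [0.924 0.343 0.056] 0.061
blue [151 128  21  19 146] [0.682 0.584 0.005] 0.009
blue [ 373  150   68   48 1591] [ 0.927 -0.235  0.019] 0.036
blue [450 175  13  17 130] [ 0.962 -0.379  0.023] 0.028
blue [217 181  23  28 100] [0.56  0.196 0.028] 0.032
blue [220 190  21  26  73] [0.547 0.186 0.004] 0.007
blue [190 204  19  10  95] [0.46  0.243 0.026] 0.03
blue [390 289  28  27 449] [ 0.481 -0.388  0.018] 0.021
yel [198  82  15   8 104] [0.949 0.591 0.064] 0.067
yel [216 151  17  13  77] [0.705 0.321 0.012] 0.017
yel [346 180  21  22  42] [ 0.764 -0.129  0.027] 0.031
yel [146 188  19  14 203] [0.443 0.392 0.021] 0.025
yel [343 188  44  30 263] [ 0.707 -0.191  0.024] 0.029
yel [340 230  17  24 101] [ 0.549 -0.201  0.065] 0.071
yel [362 241  17  24  65] [ 0.553 -0.265  0.068] 0.071
side table z 0.0002704370489148289
blue [182  61  29  30 450] [0.372 1.375 0.051] 0.119
blue [12 69 14  3 28] [-0.616  1.918  0.018] 0.023
blue [339 131  18   3  36] [0.86  0.436 0.094] 0.096
blue 
[... 217 characters left out ...]
184  60  23 795] [0.535 0.192 0.02 ] 0.032
blue [ 413  233   95   66 3201] [ 0.924 -0.233  0.025] 0.037
blue [490 298  35  15 376] [ 0.96  -0.386  0.023] 0.028
blue [479 305  10  11  73] [ 0.906 -0.385  0.02 ] 0.025
blue [272 328  34  32 667] [ 0.488 -0.403  0.018] 0.021
yel [352 119  15   6  69] [0.947 0.584 0.065] 0.069
yel [222 165  16   8 110] [0.444 0.386 0.022] 0.026
yel [303 171  19   4  74] [0.707 0.319 0.013] 0.017
yel [348 244  67  29 588] [ 0.749 -0.196  0.022] 0.028
yel [280 257  38  10 234] [ 0.55  -0.203  0.065] 0.07
yel [412 265  14   8  61] [ 0.812 -0.264  0.05 ] 0.053
yel [284 275  40  10 153] [ 0.548 -0.265  0.061] 0.07
yel [486 304   6  11  26] [ 0.917 -0.386  0.024] 0.027
```

View pics/mont.png

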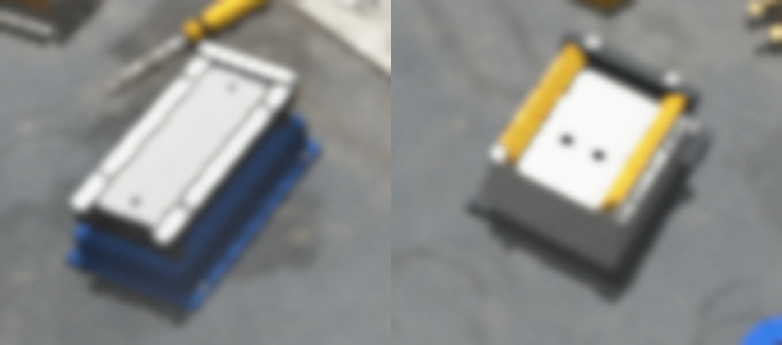

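View pics/side0.png

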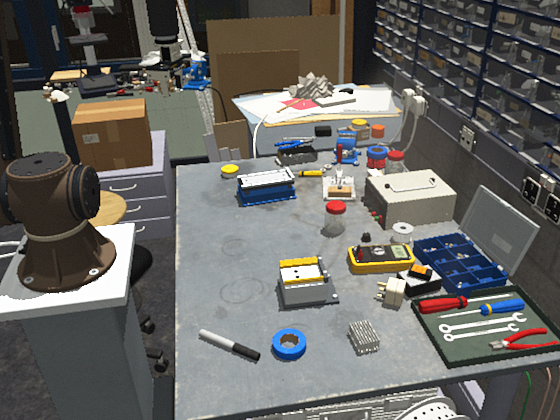

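The montage shows the tray with its open front at the lower left and the plate with two dark marks at about (232,88) and (137,200). The jig has its dark back stop at the upper right. The side view agrees: tray at (266,186), jig at (305,280).

Run:
```python
from h import *
S={n:np.load(f"pics/{n}0.npz") for n in ("scene","side")}
for nm,c0 in (("tray",(.535,.205)),("jig",(.55,-.235))):
    al=[]
    for n in S:
        s=S[n]; c=cloud(s,s["d"]); m=(np.hypot(c[...,0]-c0[0],c[...,1]-c0[1])<.125)&(c[...,2]>.048)&(c[...,2]<.085)
        q=c[m][:, :2]; al.append(q)
        r=cv2.minAreaRect((q*1000).astype(np.float32)); print(nm,n,len(q),np.round(r[0],1),np.round(r[1],1),round(r[2],1),np.percentile(c[m][:,2],[10,50,90]).round(4))
    r=cv2.minAreaRect((np.vstack(al)*1000).astype(np.float32)); print(nm,"both",r)
# plate marks + jig yellow guides directions
s=S["scene"]
for n,k in (("plate marks",[(175+137/4.6,155+201/4.6),(175+232/4.6,155+88/4.6)]),):
    print(n,onz(s,k,.060).round(4))
o=ctrl.get_obs(); m=vision.camera_model("wrist")
from scipy.spatial.transform import Rotation as R
Rt=R.from_euler("xyz",o["orientation"],degrees=True).as_matrix(); T=np.array(m["cam_to_world"])
print("cam in tool",(Rt.T@(T[:3,3]-o["tool_pos"])).round(4),(Rt.T@T[:3,:3]).round(3).tolist())
```

```text
tray scene 1077 [539.7 231.1] [163.1  76.7] 5.4 [0.0536 0.0585 0.0619]
tray side 822 [538.6 228.8] [160.5  80.8] 5.0 [0.0531 0.0599 0.0629]
tray both ((539.8486938476562, 229.00942993164062), (163.0804901123047, 81.31407928466797), 5.265450954437256)
jig scene 1104 [ 551.7 -231.9] [84.3 99.3] 87.7 [0.0521 0.0555 0.0695]
jig side 1344 [ 551.7 -234.1] [87.2 95.1] 89.0 [0.0532 0.0567 0.0703]
jig both ((551.5779418945312, -233.29922485351562), (88.0065689086914, 99.24261474609375), 88.47026062011719)
plate marks [[0.4806 0.2218 0.06  ]
 [0.5948 0.2322 0.06  ]]
cam in tool [ 0.0706 -0.0013 -0.1502] [[0.0, -0.965, -0.262], [1.0, 0.0, 0.0], [-0.0, -0.262, 0.965]]
```

{"name": "move_arm", "arguments": {
  "moves": [8.7,3.78,2.97,0,0,0,0,8.7,3.78,2.97,0,0,0,0,8.7,3.78,2.97,0,0,0,0,8.7,3.78,2.97,0,0,0,0,8.7,3.78,2.97,0,0,0,0,8.7,3.78,2.97,0,0,0,0,8.7,3.78,2.97,0,0,0,0,8.7,3.78,2.97,0,0,0,0]
}}

```text
clock: 0.95
tool_pos: [0.4594, 0.2665, 0.2347]
orientation: [-180.0, -0.0, -25.0]
force: [0.7, 0.3, 0.3]
opening: 0.0866
gripper_force: 0.0
```

{"name": "move_arm", "arguments": {
  "moves": [4,3.78,2.97,0,0,0,0,2,0,0,0,0,0,-0.132,0,0,0,0,0,0,-0.132,0,0,0,0,0,0,-0.132,0,0,0,0,0,0,-0.132,0,0,0,0,0,0,0,0,0,0,0,0,0,0]
}}

```text
clock: 1.65
tool_pos: [0.4806, 0.2254, 0.2345]
orientation: [180.0, 0.0, 5.0]
force: [0.1, -0.5, 0.0]
opening: 0.0363
gripper_force: 0.0
```

Run:
```python
from h import *
o=ctrl.get_obs(); print({k:np.round(o[k],4) for k in ("clock","joint_pos","tool_pos","orientation","force","opening")})
p,d,m=snap("wrist"); np.savez("pics/w1.npz",p=p,d=d,**{k:m[k] for k in m}); cv2.imwrite("pics/w1.png",p[...,::-1])
```

```text
{'clock': np.float64(1.65), 'joint_pos': array([ 4.63051e+01,  6.96000e+00, -1.74328e+01, -4.30000e-03,
       -6.56207e+01,  4.87001e+01]), 'tool_pos': array([0.4806, 0.2254, 0.2345]), 'orientation': array([1.79994e+02, 1.28000e-02, 5.00340e+00]), 'force': array([ 0.1417, -0.4956,  0.0485]), 'opening': np.float64(0.0363)}
```

View pics/w1.png

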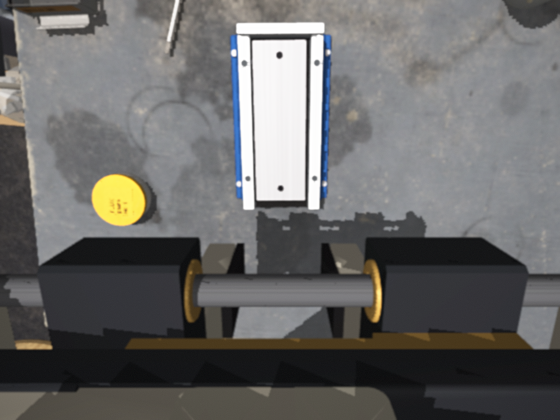

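The wrist view shows the plate between the white rails. Its marks are at (279,55) and (280,188), its front edge is at about row 201, the rail front ends are at (249,208) and (314,208), and the back wall is at rows 24-34.

Run:
```python
from h import *
s=np.load("pics/w1.npz"); p=s["p"]; g=cv2.cvtColor(p,cv2.COLOR_RGB2GRAY).astype(float)
# marks
k=[]
for u,v in ((279,55),(280,188)):
    w=255-g[v-6:v+7,u-6:u+7]; w=np.clip(w-w.min()-60,0,None); yy,xx=np.mgrid[v-6:v+7,u-6:u+7]; k.append(((w*xx).sum()/w.sum(),(w*yy).sum()/w.sum()))
M=onz(s,k,.060); d=M[1]-M[0]; print("marks",np.round(k,2).tolist(),M.round(4).tolist(),"mid",M.mean(0).round(4),"yaw",np.degrees(np.arctan2(-d[1],-d[0])),"dist",np.linalg.norm(d))
# edges along rows (white rail outer) : threshold transitions
for v in (70,100,130,160,190):
    r=g[v,225:345]; e=np.abs(np.diff(r)); pk=[i for i in range(2,len(e)-2) if e[i]>25 and e[i]==e[i-2:i+3].max()]
    print(v,[(225+i+.5,round(float(onz(s,[(225+i+.5+.5,v)],.0615)[0,1]),4)) for i in pk])
for u in (250,262,270,280,290,300,314):
    r=g[15:225,u]; e=np.abs(np.diff(r)); pk=[i for i in range(2,len(e)-2) if e[i]>25 and e[i]==e[i-2:i+3].max()]
    print(u,[(15+i+.5,round(float(onz(s,[(u,15+i+.5)],.060)[0,0]),4)) for i in pk])
print(onz(s,[(249,208),(314,208)],.0615), onz(s,[(237,24),(324,24)],.067))
c=cloud(s,s["d"]); print("z plate",np.median(c[80:170,262:300,2]),"rail",np.median(c[80:170,247:249,2]),np.median(c[80:170,314:318,2]))
```

```text
marks [[278.97, 54.73], [280.21, 187.84]] [[0.597, 0.2395, 0.06], [0.4815, 0.2284, 0.06]] mid [0.5393 0.234  0.06  ] yaw 5.449439564849038 dist 0.11607910720016368
70 [(237.5, 0.2734), (250.5, 0.2623), (305.5, 0.2153), (309.5, 0.2119), (322.5, 0.2007), (330.5, 0.1939)]
100 [(238.5, 0.2712), (250.5, 0.2607), (253.5, 0.2581), (305.5, 0.2127), (309.5, 0.2092), (321.5, 0.1987)]
130 [(239.5, 0.2689), (251.5, 0.2582), (305.5, 0.21), (308.5, 0.2073), (321.5, 0.1957)]
160 [(240.5, 0.2665), (252.5, 0.2555), (304.5, 0.2081), (308.5, 0.2044), (320.5, 0.1935)]
190 [(242.5, 0.263), (253.5, 0.2528), (278.5, 0.2294), (282.5, 0.2257), (304.5, 0.2051), (307.5, 0.2023), (319.5, 0.1911), (327.5, 0.1837)]
250 [(22.5, 0.6198), (33.5, 0.6114), (176.5, 0.4898), (209.5, 0.4579)]
262 [(22.5, 0.6207), (33.5, 0.6123), (39.5, 0.6077), (200.5, 0.4677), (207.5, 0.4609), (211.5, 0.4569)]
270 [(22.5, 0.6213), (33.5, 0.6129), (39.5, 0.6083), (200.5, 0.4684), (207.5, 0.4615), (217.5, 0.4516)]
280 [(22.5, 0.622), (33.5, 0.6136), (39.5, 0.609), (51.5, 0.5997), (57.5, 0.5949), (185.5, 0.4837), (190.5, 0.4789), (200.5, 0.4692), (206.5, 0.4634), (220.5, 0.4494)]
290 [(22.5, 0.6227), (33.5, 0.6144), (39.5, 0.6097), (200.5, 0.4701), (206.5, 0.4642)]
300 [(21.5, 0.6242), (33.5, 0.6151), (38.5, 0.6112), (200.5, 0.4709), (206.5, 0.465), (212.5, 0.4591)]
314 [(21.5, 0.6252), (32.5, 0.6169), (35.5, 0.6146), (60.5, 0.5951), (64.5, 0.5919), (175.5, 0.4959), (180.5, 0.4912), (209.5, 0.4632), (213.5, 0.4593)]
[[0.45971513 0.25632412 0.0615    ]
 [0.46510736 0.19480191 0.0615    ]] [[0.61627929 0.27548987 0.067     ]
 [0.62250657 0.20461823 0.067     ]]
z plate 0.05986338101949348 rail 0.06142744381132431 0.06135306668435017
```

{"name": "move_arm", "arguments": {
  "moves": [0,4.2,-0.2,0,0,0,-0.007,0,4.2,-0.2,0,0,0,0,0,0,0,4.5,0,0,0,0,0,0,4.5,0,0,0,0,0,0,4.0,0,0,0,0,0,0,2.0,0,0,0,0,0,0,0.4,0,0,0,0,0,0,0,0,0,0]
}}

```text
clock: 2.5
tool_pos: [0.5641, 0.2374, 0.0804]
orientation: [180.0, 0.0, 5.6]
force: [0.2, -0.8, 0.3]
opening: 0.0007
gripper_force: 0.0
```

Run:
```python
from h import *
o=ctrl.get_obs(); print({k:np.round(o[k],4) for k in ("clock","tool_pos","orientation","force","opening")})
p,d,m=snap("wrist"); np.savez("pics/w2.npz",p=p,d=d,**{k:m[k] for k in m}); cv2.imwrite("pics/w2.png",p[...,::-1])
```

```text
{'clock': np.float64(2.5), 'tool_pos': array([0.5641, 0.2374, 0.0804]), 'orientation': array([1.79955e+02, 3.80000e-02, 5.56140e+00]), 'force': array([ 0.2262, -0.784 ,  0.2608]), 'opening': np.float64(0.0007)}
```

View pics/w2.png

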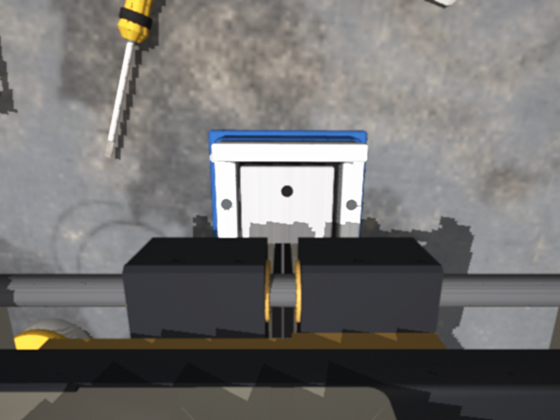

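The wrist view shows the closed fingers centred on the plate: mark at (287,191), plate edges at columns 240 and 334. A shift of about 1 mm to +y centres them better.

{"name": "move_arm", "arguments": {
  "moves": [0,0,0.1,0.5,0,0,0,0,0,0,0.5,0,0,0,0,0,0,0.1,0,0,0,0,0,0,0,0,0,0]
}}

```text
clock: 2.95
tool_pos: [0.5641, 0.2364, 0.0697]
orientation: [-180.0, -0.0, 5.6]
force: [0.6, 0.3, -0.2]
opening: 0.0006
gripper_force: 0.0
```

{"name": "move_arm", "arguments": {
  "moves": [0,0,0,0.06,0,0,0,0,0,0,0,0,0,0,0,0,0,0,0,0,0]
}}

```text
clock: 3.25
tool_pos: [0.5641, 0.2365, 0.0691]
orientation: [-180.0, -0.0, 5.6]
force: [-0.6, -0.2, 0.1]
opening: 0.0002
gripper_force: 0.0
```

{"name": "move_arm", "arguments": {
  "moves": [0,0,0,0.03,0,0,0,0,0,0,0,0,0,0,0,0,0,0,0,0,0]
}}

```text
clock: 3.55
tool_pos: [0.5641, 0.2364, 0.0687]
orientation: [-180.0, 0.0, 5.6]
force: [0.2, 0.8, -0.2]
opening: 0.0007
gripper_force: 0.0
```

{"name": "move_arm", "arguments": {
  "moves": [0,0,0,0.04,0,0,0,0,0,0,0,0,0,0,0,0,0,0,0,0,0]
}}

```text
clock: 3.85
tool_pos: [0.5641, 0.2364, 0.0682]
orientation: [180.0, 0.0, 5.6]
force: [-0.5, -0.1, 0.4]
opening: 0.0005
gripper_force: 0.0
```

{"name": "move_arm", "arguments": {
  "moves": [0,0,0,0.04,0,0,0,0,0,0,0,0,0,0,0,0,0,0,0,0,0]
}}

```text
clock: 4.15
tool_pos: [0.5641, 0.2364, 0.0681]
orientation: [-180.0, -0.0, 5.6]
force: [0.0, -0.4, 2.3]
opening: 0.0005
gripper_force: 1.3
```

{"name": "move_arm", "arguments": {
  "moves": [0,0,0,0.03,0,0,0,0,0,0,0,0,0,0,0,0,0,0,0,0,0]
}}

```text
clock: 4.45
tool_pos: [0.5641, 0.2364, 0.0679]
orientation: [-180.0, -0.0, 5.6]
force: [-1.5, -0.3, 5.2]
opening: 0.0004
gripper_force: 2.5
```

{"name": "move_arm", "arguments": {
  "moves": [0,0,0,0.03,0,0,0,0,0,0,0.03,0,0,0,0,0,0,0,0,0,0,0,0,0,0,0,0,0]
}}

```text
clock: 4.85
tool_pos: [0.5642, 0.2364, 0.0677]
orientation: [-180.0, -0.0, 5.6]
force: [-3.0, -0.7, 8.5]
opening: 0.0004
gripper_force: 4.1
```

{"name": "move_arm", "arguments": {
  "moves": [0,0,0,0.02,0,0,0,0,-0.1,0,0,0,0,0,0,-0.2,0,0,0,0,0,0,-0.2,0,0,0,0,0,0,-0.2,0,0,0,0,0]
}}

```text
clock: 5.35
tool_pos: [0.5588, 0.2366, 0.0679]
orientation: [-179.9, -0.2, 5.7]
force: [2.8, 0.9, 5.3]
opening: 0.0006
gripper_force: 2.7
```

```bash
cat >> h.py <<'E'
def plate():
    """far mark and tool from wrist view -> world"""
    o=ctrl.get_obs(); p,d,m=snap("wrist"); return o,p,d,m
E
python3 - <<'E'
from h import *
o,p,d,m=plate(); g=cv2.cvtColor(p,cv2.COLOR_RGB2GRAY)
roi=g[100:238,225:345]; cv2.imwrite("pics/w3.png",p[...,::-1])
k,l,st,ce=cv2.connectedComponentsWithStats((roi<90).astype(np.uint8))
for i in range(1,k):
    if 20<st[i,4]<400: print(st[i],onz(m,[ce[i]+[225,100]],.0595).round(4))
print(o["tool_pos"].round(4),o["force"].round(2))
E
```

```text
[ 54  91  12  11 101] [[0.5916 0.2398 0.0595]]
[ 17 137  25   1  25] [[0.5703 0.2524 0.0595]]
[0.5588 0.2366 0.0679] [2.85 0.94 5.3 ]
```

{"name": "move_arm", "arguments": {
  "moves": [0,0,0,0.03,0,0,0,0,-0.2,0,0.02,0,0,0,0,-0.2,0,0,0,0,0,0,-0.2,0,0,0,0,0,0,-0.2,0,0,0,0,0]
}}

```text
clock: 5.9
tool_pos: [0.5513, 0.2362, 0.0678]
orientation: [-179.9, -0.3, 5.7]
force: [3.3, 1.0, 7.8]
opening: 0.0008
gripper_force: 3.5
```

{"name": "move_arm", "arguments": {
  "moves": [0,-0.25,0.02,0.02,0,0,0,0,-0.25,0.02,0,0,0,0,0,-0.25,0.02,0,0,0,0,0,-0.25,0,0,0,0,0,0,-0.25,0,0,0,0,0]
}}

```text
clock: 6.4
tool_pos: [0.539, 0.2346, 0.0677]
orientation: [-179.9, -0.3, 5.7]
force: [3.2, -0.1, 7.3]
opening: 0.0002
gripper_force: 3.8
```

```bash
cat >> h.py <<'E'
def mark(z=.0595):
    o,p,d,m=plate(); g=cv2.cvtColor(p,cv2.COLOR_RGB2GRAY); cv2.imwrite("pics/w_last.png",p[...,::-1])
    k,l,st,ce=cv2.connectedComponentsWithStats((g[80:238,225:345]<90).astype(np.uint8))
    for i in range(1,k):
        if 50<st[i,4]<300: print("mark",st[i],onz(m,[ce[i]+[225,80]],z).round(4))
    print(o["tool_pos"].round(4),o["force"].round(2))
E
python3 -c "
from h import *
mark()"
```

```text
mark [ 54 111  12  11 102] [[0.572  0.2377 0.0595]]
[0.539  0.2346 0.0677] [ 3.25 -0.15  7.32]
```

{"name": "move_arm", "arguments": {
  "moves": [0,-0.25,0.01,0.01,0,0,0,0,-0.25,0,0,0,0,0,0,-0.25,0,0,0,0,0,0,-0.25,0,0,0,0,0,0,-0.25,0,0,0,0,0,0,-0.25,0,0,0,0,0]
}}

```text
clock: 7.05
tool_pos: [0.5242, 0.2331, 0.0677]
orientation: [-179.9, -0.3, 5.7]
force: [4.8, 1.0, 7.5]
opening: 0.0006
gripper_force: 4.0
```

{"name": "move_arm", "arguments": {
  "moves": [0,-0.25,0.01,0.01,0,0,0,0,-0.25,0,0,0,0,0,0,-0.25,0,0,0,0,0,0,-0.25,0,0,0,0,0,0,-0.25,0,0,0,0,0,0,-0.25,0,0,0,0,0]
}}

```text
clock: 7.65
tool_pos: [0.5094, 0.2316, 0.0677]
orientation: [-179.9, -0.3, 5.7]
force: [5.0, 0.8, 9.6]
opening: 0.0005
gripper_force: 4.3
```

```bash
python3 -c "
from h import *
mark()"
```

```text
mark [ 54 111  12  12 113] [[0.5424 0.2349 0.0595]]
[0.5094 0.2316 0.0677] [4.97 0.76 9.63]
```

{"name": "move_arm", "arguments": {
  "moves": [0,-0.2,0,0,0,0,0,0,-0.2,0,0,0,0,0,0,0,0,0,0,0,0,0,0,0,-0.2,0,0,0,0,0,0,-0.5,0,0,0,0,0,0,-3.0,0,0,0,0,0,0,-4.0,0,0,0]
}}

```text
clock: 8.4
tool_pos: [0.5012, 0.2282, 0.1415]
orientation: [179.8, 0.3, 5.6]
force: [1.3, -0.5, 1.1]
opening: 0.0007
gripper_force: 0.0
```

{"name": "move_arm", "arguments": {
  "moves": [7,-3,0,-4.0,0,0,0,7,0,0,-3.0,0,0,0,7,0,0,0,0,0,0,7,0,0,0,0,0,0]
}}

```text
clock: 8.8
tool_pos: [0.4728, 0.2267, 0.2133]
orientation: [-179.9, -0.0, 5.6]
force: [0.5, 0.6, -0.4]
opening: 0.0269
gripper_force: 0.0
```

Run:
```python
from h import *
o,p,d,m=plate(); print({k:np.round(o[k],4) for k in ("clock","tool_pos","orientation","force","opening")})
np.savez("pics/w4.npz",p=p,d=d,**{k:m[k] for k in m}); cv2.imwrite("pics/w4.png",p[...,::-1])
```

```text
{'clock': np.float64(8.8), 'tool_pos': array([0.4728, 0.2267, 0.2133]), 'orientation': array([-1.799339e+02, -2.750000e-02,  5.622500e+00]), 'force': array([ 0.5321,  0.5913, -0.4077]), 'opening': np.float64(0.0269)}
```

View pics/w4.png

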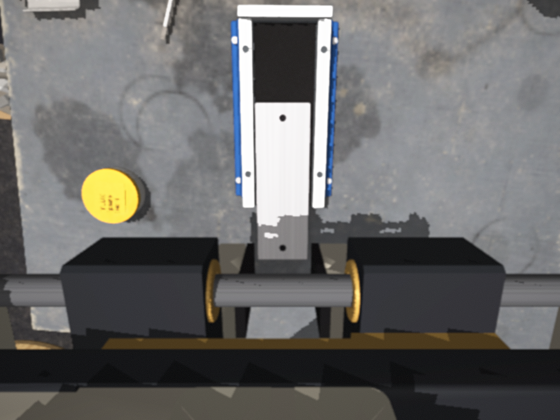

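The wrist view shows the plate out over the front edge, marks at (283,118) and (283,248). Its end is 50-60 mm clear of the rail ends at row 207.

Run:
```python
from h import *
s=np.load("pics/w4.npz"); g=cv2.cvtColor(s["p"],cv2.COLOR_RGB2GRAY); k=[]
for u,v in ((283,118),(283,248)):
    w=255.-g[v-6:v+7,u-6:u+7]; w=np.clip(w-w.min()-60,0,None); yy,xx=np.mgrid[v-6:v+7,u-6:u+7]; k.append(((w*xx).sum()/w.sum(),(w*yy).sum()/w.sum()))
M=onz(s,k,.060); d=M[0]-M[1]; a=np.arctan2(d[1],d[0]); c=M.mean(0)
print(np.round(k,1).tolist(),M.round(4).tolist(),"centre",c.round(4),"yaw",np.degrees(a),"len",np.linalg.norm(d))
t=c[:2]-.035*np.array([np.cos(a),np.sin(a)]); o=ctrl.get_obs(); y=np.radians(o["orientation"][2])
e=t-o["tool_pos"][:2]; print("target",t.round(4),"tool dx,dy cm",100*(e@[np.cos(y),np.sin(y)]),100*(e@[np.sin(y),-np.cos(y)]),"dz",100*(o["tool_pos"][2]-.0465),o["opening"])
T=np.array([.5422,.2335]); b=np.radians(5.4); e=c[:2]-T; print("in tray",e@[np.cos(b),np.sin(b)],e@[-np.sin(b),np.cos(b)])
```

```text
[[282.2, 117.5], [282.2, 247.5]] [[0.538, 0.2344, 0.06], [0.4226, 0.223, 0.06]] centre [0.4803 0.2287 0.06  ] yaw 5.622788962548501 len 0.11599483535209545
target [0.4455 0.2253] tool dx,dy cm -2.6972768392108915 -0.15901977325511582 dz 16.577147255074443 0.031110249923506163
in tray -0.06205507321474937 0.0010369652332515066
```

{"name": "move_arm", "arguments": {
  "moves": [7.5,-2.7,-0.16,0,0,0,0,7.5,0,0,4,0,0,0,7.5,0,0,4,0,0,0,7.5,0,0,2,0,0,0,7.5,0,0,0,0,0,0,7.5,0,0,0,0,0,0,7.5,0,0,0,0,0,0,7.5,0,0,0,0,0,0]
}}

```text
clock: 9.65
tool_pos: [0.4467, 0.2261, 0.114]
orientation: [-179.9, -0.1, 5.6]
force: [-0.0, 0.2, 0.0]
opening: 0.0748
gripper_force: 0.0
```

{"name": "move_arm", "arguments": {
  "moves": [7.5,-0.12,0.07,2.5,0,0,0,7.5,0,0,2.5,0,0,0,7.5,0,0,1.25,0,0,0,7.5,0,0,0.5,0,0,0,7.5,0,0,0,0,0,0]
}}

```text
clock: 10.15
tool_pos: [0.4451, 0.2249, 0.0456]
orientation: [180.0, -0.0, 5.6]
force: [-0.4, -0.1, -0.2]
opening: 0.0748
gripper_force: 0.0
```

{"name": "move_arm", "arguments": {
  "moves": [4,0,0,0,0,0,0,4,0,0,0,0,0,0,4,0,0,0,0,0,0,4,0,0,0,0,0,0,4,0,0,0,0,0,0,4,0,0,0,0,0,0]
}}

```text
clock: 10.75
tool_pos: [0.4451, 0.2249, 0.0456]
orientation: [-180.0, -0.0, 5.6]
force: [-0.3, -0.1, 2.6]
opening: 0.0452
gripper_force: 30.0
```

{"name": "move_arm", "arguments": {
  "moves": [4,0,0,-0.3,0,0,0,4,0,0,-0.6,0,0,0,4,0,0,-1,0,0,0,4,0,0,-2,0,0,0,4,0,0,-3,0,0,0,4,0,0,-3,0,0,0,4,0,0,0,0,0,0,4,0,0,0,0,0,0]
}}

```text
clock: 11.55
tool_pos: [0.445, 0.225, 0.1454]
orientation: [-179.9, -0.1, 5.6]
force: [-0.2, -0.8, -3.1]
opening: 0.0451
gripper_force: 30.0
```

Run:
```python
from h import *
o,p,d,m=plate(); print({k:np.round(o[k],4) for k in ("clock","tool_pos","orientation","force","moment","opening")})
np.savez("pics/w5.npz",p=p,d=d,**{k:m[k] for k in m}); 
p2,d2,m2=snap("side"); cv2.imwrite("pics/w5.png",np.hstack([p[90:290,180:400],cv2.resize(p2[120:220,210:320],(220,200),interpolation=cv2.INTER_CUBIC)])[...,::-1])
from scipy.spatial.transform import Rotation as R
c=cloud(m,d); q=c[120:235,262:304].reshape(-1,3); zt=o["tool_pos"][2]+.011
q=q[abs(q[:,2]-zt)<.06]; t=(q-o["tool_pos"])@R.from_euler("xyz",o["orientation"],degrees=True).as_matrix()
A=np.c_[t[:,0],t[:,1],np.ones(len(t))]; s=np.linalg.lstsq(A,t[:,2],rcond=None); print("plate z_tool = a x + b y + c",s[0],"n",len(t),"xr",t[:,0].min(),t[:,0].max(),"resid",np.std(A@s[0]-t[:,2]))
```

```text
{'clock': np.float64(11.55), 'tool_pos': array([0.445 , 0.225 , 0.1454]), 'orientation': array([-1.798994e+02, -8.070000e-02,  5.613800e+00]), 'force': array([-0.1847, -0.76  , -3.0798]), 'moment': array([-0.1303,  0.0772,  0.0171]), 'opening': np.float64(0.0451)}
plate z_tool = a x + b y + c [ 0.01503979  0.00064091 -0.01410377] n 4806 xr 0.022059180437918262 0.06785452594493174 resid 0.0006185920119555942
```

View pics/w5.png

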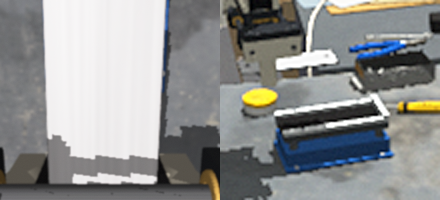

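The plate is held at opening 45.1 mm and nearly level, drooping about 0.9° at the far end. In the side crop it hangs clear of the tray. I'll carry it across now.

{"name": "move_arm", "arguments": {
  "moves": [4,0,1,-0.5,0,0,0,4,-0.2,2,-0.5,0,0,0,4,-0.2,3,-0.5,0,0,0,4,-0.2,3,-0.5,0,0,0,4,-0.2,3,0,0,0,0,4,-0.2,3,0,0,0,0,4,-0.2,3,0,0,0,0,4,-0.2,3,0,0,0,0]
}}

```text
clock: 12.45
tool_pos: [0.4507, 0.012, 0.1643]
orientation: [180.0, 0.0, 5.6]
force: [-0.4, 0.8, -1.7]
opening: 0.0453
gripper_force: 30.0
```

{"name": "move_arm", "arguments": {
  "moves": [4,-0.2,3,0,0,0,0,4,-0.2,3,0,0,0,0,4,-0.2,3,0,0,0,0,4,-0.3,3,0,0,0,0.04,4,-0.3,3,0,0,0,0.04,4,-0.3,3,0,0,0,0.044,4,-0.3,3,0,0,0,0,4,-0.2,3,0,0,0,0]
}}

```text
clock: 13.25
tool_pos: [0.4425, -0.2279, 0.1642]
orientation: [-180.0, 0.1, -1.5]
force: [-0.3, -0.1, -1.6]
opening: 0.0449
gripper_force: 30.0
```

{"name": "move_arm", "arguments": {
  "moves": [4,0,1.4,0,0,0,0,4,0,0.5,2,0,0,0,4,0,0,2,0,0,0,4,0,0,1,0,0,0,4,0,0,0,0,0,0,4,0,0,0,0,0,0]
}}

```text
clock: 13.85
tool_pos: [0.4436, -0.2452, 0.1148]
orientation: [180.0, 0.0, -1.5]
force: [0.2, -0.5, -1.3]
opening: 0.0456
gripper_force: 30.0
```

Run:
```python
from h import *
o,p,d,m=plate(); print({k:np.round(o[k],4) for k in ("clock","tool_pos","orientation","force","moment","opening")})
np.savez("pics/w6.npz",p=p,d=d,**{k:m[k] for k in m}); cv2.imwrite("pics/w6.png",p[...,::-1])
for n in ("scene","side"):
    p,d,m=snap(n); np.savez(f"pics/{n}6.npz",p=p,d=d,**{k:m[k] for k in m})
```

```text
{'clock': np.float64(13.85), 'tool_pos': array([ 0.4436, -0.2452,  0.1148]), 'orientation': array([ 1.799832e+02,  7.900000e-03, -1.462300e+00]), 'force': array([ 0.1877, -0.4744, -1.253 ]), 'moment': array([-0.0021,  0.043 ,  0.0276]), 'opening': np.float64(0.0456)}
```

View pics/w6.png

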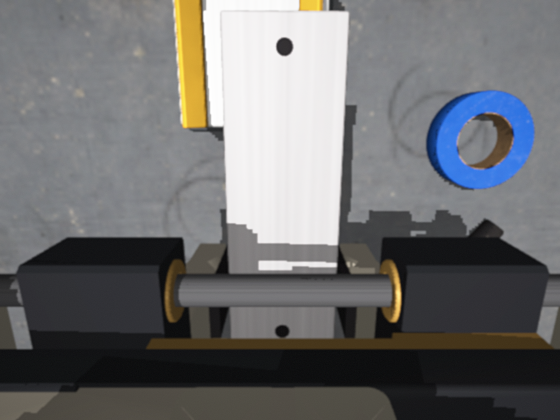

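The wrist view shows the left yellow guide at columns 175-208 and the right one at the top, around columns 300-326. The plate covers columns 222-348, so the jig lies to the left and the tool must move to -y.

Run:
```python
from h import *
s=np.load("pics/w6.npz"); hsv=cv2.cvtColor(s["p"],cv2.COLOR_RGB2HSV); y=cv2.inRange(hsv,(15,140,90),(35,255,255))
for v in (2,5,8,30,60,90,120):
    c=np.flatnonzero(y[v]); g=np.split(c,np.flatnonzero(np.diff(c)>3)+1); g=[(a[0],a[-1]) for a in g if len(a)>4]
    print(v,g,[[onz(s,[(e-.5+i,v)],.070)[0,:2].round(4).tolist() for i,e in enumerate(q)] for q in g])
print("front corner", onz(s,[(182,128.5),(208,128.5)],.070).round(4).tolist(),onz(s,[(208,128.5)],.062).round(4).tolist())
for n in ("scene0","side0","scene6","side6"):
    s=np.load(f"pics/{n}.npz"); c=cloud(s,s["d"]); 
    hsv=cv2.cvtColor(s["p"],cv2.COLOR_RGB2HSV); Y=cv2.inRange(hsv,(15,140,90),(35,255,255))>0
    for sgn in (1,-1):
        m=Y&(abs(c[...,0]-.55)<.06)&(c[...,2]>.05)&(c[...,2]<.08)&(sgn*(c[...,1]+.234)>0)&(sgn*(c[...,1]+.234)<.05)
        q=c[m][:,:2]
        if len(q)<20: continue
        vx,vy,x0,y0=cv2.fitLine((q*1000).astype(np.float32),cv2.DIST_HUBER,0,.01,.01).ravel(); 
        print(n,sgn,len(q),"yaw",round(float(np.degrees(np.arctan(vy/vx))),2),"y at .55",round(float(y0+(550-x0)*vy/vx),1),"x range",np.percentile(q[:,0],[1,99]).round(4))
```

```text
2 [(np.int64(175), np.int64(201)), (np.int64(300), np.int64(322))] [[[0.5679, -0.1939], [0.5676, -0.2072]], [[0.5664, -0.2557], [0.5661, -0.2671]]]
5 [(np.int64(175), np.int64(201)), (np.int64(300), np.int64(321))] [[[0.5666, -0.1937], [0.5662, -0.2071]], [[0.565, -0.2557], [0.5648, -0.2666]]]
8 [(np.int64(176), np.int64(201)), (np.int64(300), np.int64(321))] [[[0.5652, -0.1941], [0.5649, -0.207]], [[0.5637, -0.2557], [0.5634, -0.2666]]]
30 [(np.int64(177), np.int64(202))] [[[0.5553, -0.1936], [0.555, -0.2067]]]
60 [(np.int64(179), np.int64(203))] [[[0.5412, -0.1931], [0.5409, -0.206]]]
90 [(np.int64(181), np.int64(205))] [[[0.5265, -0.1927], [0.5262, -0.2058]]]
120 [(np.int64(183), np.int64(206))] [[[0.5112, -0.1922], [0.5109, -0.2051]]]
front corner [[0.5068, -0.1915, 0.07], [0.5064, -0.2055, 0.07]] [[0.5061, -0.2039, 0.062]]
scene0 1 109 yaw -2.31 y at .55 -201.0 x range [0.508  0.5936]
scene0 -1 79 yaw -1.83 y at .55 -265.6 x range [0.5044 0.5916]
side0 1 275 yaw -1.98 y at .55 -204.1 x range [0.5073 0.5912]
side0 -1 167 yaw -2.4 y at .55 -265.6 x range [0.5063 0.5891]
side6 1 243 yaw -1.21 y at .55 -204.2 x range [0.5071 0.5913]
side6 -1 167 yaw -2.15 y at .55 -265.3 x range [0.5048 0.5894]
```

{"name": "move_arm", "arguments": {
  "moves": [4,1.3,-0.95,1,0,0.015,0.009,4,1.3,-0.95,1,0,0,0,4,0,0,1,0,0,0,4,0,0,0.4,0,0,0,4,0,0,0,0,0,0,4,0,0,0,0,0,0]
}}

```text
clock: 14.6
tool_pos: [0.4704, -0.2269, 0.0806]
orientation: [180.0, -0.8, -2.0]
force: [-0.2, -1.5, -2.1]
opening: 0.0453
gripper_force: 30.0
```

Run:
```python
from h import *
from scipy.spatial.transform import Rotation as R
o,p,d,m=plate(); print({k:np.round(o[k],4) for k in ("clock","tool_pos","orientation","force")})
np.savez("pics/w7.npz",p=p,d=d,**{k:m[k] for k in m}); cv2.imwrite("pics/w7.png",p[...,::-1])
c=cloud(m,d); q=c[60:225,265:300].reshape(-1,3); q=q[abs(q[:,2]-o["tool_pos"][2]-.014)<.006]
A=np.c_[q[:,:2]-q[:,:2].mean(0),np.ones(len(q))]; print("plate world plane",np.linalg.lstsq(A,q[:,2],rcond=None)[0],len(q),"xmax",np.percentile(q[:,0],99.5))
```

```text
{'clock': np.float64(14.6), 'tool_pos': array([ 0.4704, -0.2269,  0.0806]), 'orientation': array([179.9975,  -0.8299,  -1.9875]), 'force': array([-0.2282, -1.5082, -2.1252])}
plate world plane [ 0.00093217 -0.0038168   0.09468214] 5757 xmax 0.5588733167777697
```

View pics/w7.png

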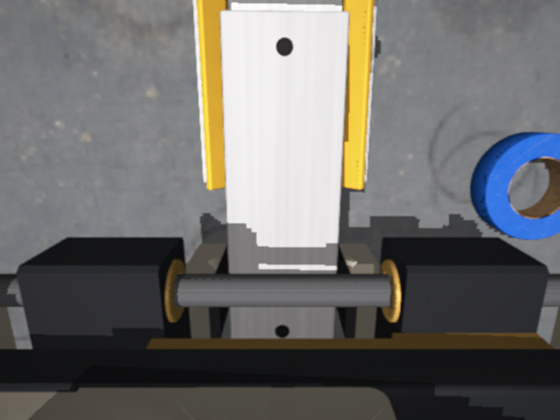

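The wrist view shows the plate level and running between the two yellow guides: left guide at columns 197-225, right at 345-373, guide fronts at row 188.

Run:
```python
from h import *
s=np.load("pics/w7.npz"); hsv=cv2.cvtColor(s["p"],cv2.COLOR_RGB2HSV); y=cv2.inRange(hsv,(15,140,70),(35,255,255)); sat=hsv[...,1]
G=[];P=[]
for v in range(20,180,8):
    c=np.flatnonzero(y[v,180:390])+180; l,r=c.min()-.5,c.max()+.5
    a=onz(s,[(l,v),(r,v)],.070)[:,:2]; G.append(a.mean(0)); w=a[0,1]-a[1,1]
    g=cv2.cvtColor(s["p"],cv2.COLOR_RGB2GRAY)
    L=c[c<285].max()+.5; Rr=c[c>285].min()-.5; b=onz(s,[(L,v),(Rr,v)],.0947)[:,:2]; P.append(b.mean(0))
    if v%40==20: print(v,l,L,Rr,r,"guide w",w.round(4),"plate-ish w",(b[0,1]-b[1,1]).round(4))
G=np.array(G);P=np.array(P)
for n,q in (("guides",G),("gap",P)):
    f=np.polyfit(q[:,0]-.55,q[:,1],1); print(n,"yaw",np.degrees(np.arctan(f[0])),"y@.55",f[1])
t=cv2.cvtColor(s["p"],cv2.COLOR_RGB2GRAY).astype(int)
for k in ((285,46),(282,331)): print("mark",onz(s,[k],.0947).round(4))
# plate far edge and guide front
print("plate far edge rows",[ (u,[v for v in range(3,25) if abs(t[v+1,u]-t[v-1,u])>25]) for u in (240,260,310,330)],"y row->x",onz(s,[(285,12)],.0947).round(4))
for cols in ((205,222),(346,365)): 
    vv=[np.flatnonzero(y[:230,u]).max()+.5 for u in range(*cols)]; print("guide front",np.median(vv),onz(s,[(np.mean(cols),np.median(vv))],.070).round(4))
```

```text
20 197.5 218.5 349.5 372.5 guide w 0.0729 plate-ish w 0.0462
60 200.5 220.5 347.5 370.5 guide w 0.0727 plate-ish w 0.046
100 202.5 221.5 345.5 367.5 guide w 0.0724 plate-ish w 0.0461
140 204.5 222.5 343.5 365.5 guide w 0.0727 plate-ish w 0.0463
guides yaw -1.8447837978151729 y@.55 -0.22965777075337895
gap yaw -2.3423327351759022 y@.55 -0.22900501264522877
mark [[ 0.5637 -0.2299  0.0947]]
mark [[ 0.4476 -0.2248  0.0947]]
plate far edge rows [(240, [3, 4]), (260, [3, 4, 10]), (310, [3, 4, 5]), (330, [3, 4, 5])] y row->x [[ 0.5747 -0.2303  0.0947]]
guide front 188.5 [[ 0.5077 -0.1949  0.07  ]]
guide front 188.5 [[ 0.5054 -0.2612  0.07  ]]
```

{"name": "move_arm", "arguments": {
  "moves": [4,0.5,0.12,1,0,0,-0.007,4,0,0,1,0,0,0,4,0,0,0.8,0,0,0,4,0,0,0.4,0,0,0,4,0,0,0,0,0,0,4,0,0,0,0,0,0]
}}

```text
clock: 15.25
tool_pos: [0.476, -0.2282, 0.0485]
orientation: [180.0, -0.8, -1.6]
force: [-0.2, -0.2, -2.3]
opening: 0.0452
gripper_force: 30.0
```

Run:
```python
from h import *
o,p,d,m=plate(); print({k:np.round(o[k],4) for k in ("clock","tool_pos","orientation","force")})
s=m; hsv=cv2.cvtColor(p,cv2.COLOR_RGB2HSV); y=cv2.inRange(hsv,(15,140,70),(35,255,255)); cv2.imwrite("pics/w8.png",p[...,::-1])
zt=o["tool_pos"][2]+.0141; G=[];P=[];gap=[]
t=cv2.cvtColor(p,cv2.COLOR_RGB2GRAY).astype(int)
for v in range(20,180,8):
    c=np.flatnonzero(y[v,170:400])+170
    G.append(onz(s,[(c.min()-.5,v),(c.max()+.5,v)],.070)[:,:2].mean(0)); gap.append((c[c<285].max(),c[c>285].min()))
G=np.array(G); f=np.polyfit(G[:,0]-.55,G[:,1],1); print("guides yaw",np.degrees(np.arctan(f[0])),"y@.55",f[1]); print(gap[::4])
ks=[]
k,l,st,ce=cv2.connectedComponentsWithStats((t[20:110,265:305]<90).astype(np.uint8))
for i in range(1,k):
    if st[i,4]>60: print("mark",(ce[i]+[265,20]).round(1),onz(s,[ce[i]+[265,20]],zt).round(4))
print([int(x) for x in t[0:30,300]])
```

```text
{'clock': np.float64(15.25), 'tool_pos': array([ 0.476 , -0.2282,  0.0485]), 'orientation': array([179.993 ,  -0.8385,  -1.5895]), 'force': array([-0.2428, -0.2473, -2.3073])}
guides yaw -1.7871579980283965 y@.55 -0.22960940003943517
[(np.int64(214), np.int64(355)), (np.int64(215), np.int64(353)), (np.int64(216), np.int64(352)), (np.int64(217), np.int64(350)), (np.int64(219), np.int64(348))]
mark [284.1  46.2] [[ 0.5693 -0.2302  0.0626]]
[245, 245, 246, 246, 245, 246, 246, 246, 246, 242, 228, 217, 226, 234, 236, 235, 235, 235, 235, 235, 235, 235, 235, 235, 235, 235, 235, 235, 235, 235]
```

{"name": "move_arm", "arguments": {
  "moves": [4,0,0,0.15,0,0,0,4,0,0,0.05,0,0,0,4,0,0,0,0,0,0,4,0,0,0,0,0,0]
}}

```text
clock: 15.7
tool_pos: [0.4761, -0.2281, 0.0468]
orientation: [180.0, -0.9, -1.6]
force: [0.4, -0.1, -1.7]
opening: 0.045
gripper_force: 30.0
```

{"name": "move_arm", "arguments": {
  "moves": [4,0,0,0.04,0,0,0,4,0,0,0,0,0,0,4,0,0,0,0,0,0]
}}

```text
clock: 16.0
tool_pos: [0.4761, -0.2281, 0.0462]
orientation: [180.0, -0.9, -1.6]
force: [0.4, -0.9, -1.3]
opening: 0.0449
gripper_force: 30.0
```

{"name": "move_arm", "arguments": {
  "moves": [4,0,0,0.03,0,0,0,4,0,0,0,0,0,0,4,0,0,0,0,0,0]
}}

```text
clock: 16.3
tool_pos: [0.4761, -0.2281, 0.0459]
orientation: [180.0, -0.9, -1.6]
force: [0.0, 0.6, -1.1]
opening: 0.0455
gripper_force: 30.0
```

{"name": "move_arm", "arguments": {
  "moves": [4,0,0,0.03,0,0,0,4,0,0,0,0,0,0,4,0,0,0,0,0,0]
}}

```text
clock: 16.6
tool_pos: [0.4761, -0.2281, 0.0457]
orientation: [180.0, -0.9, -1.6]
force: [0.2, 0.7, -0.7]
opening: 0.0453
gripper_force: 30.0
```

{"name": "move_arm", "arguments": {
  "moves": [4,0,0,0.03,0,0,0,4,0,0,0,0,0,0,4,0,0,0,0,0,0]
}}

```text
clock: 16.9
tool_pos: [0.4761, -0.2281, 0.0454]
orientation: [180.0, -0.9, -1.6]
force: [-0.8, 0.1, 0.6]
opening: 0.0454
gripper_force: 30.0
```

{"name": "move_arm", "arguments": {
  "moves": [4,0.2,0,0,0,0,0,4,0.2,0,0,0,0,0,4,0.2,0,0,0,0,0,4,0,0,0,0,0,0]
}}

```text
clock: 17.3
tool_pos: [0.4825, -0.2283, 0.0455]
orientation: [180.0, -0.9, -1.6]
force: [-0.2, 0.3, 1.3]
opening: 0.045
gripper_force: 30.0
```

{"name": "move_arm", "arguments": {
  "moves": [4,0.1,0,0,0,0,0,4,0.1,0,0,0,0,0,4,0,0,0,0,0,0]
}}

```text
clock: 17.6
tool_pos: [0.4841, -0.2284, 0.0455]
orientation: [180.0, -0.9, -1.6]
force: [-1.8, -1.1, 3.3]
opening: 0.045
gripper_force: 30.0
```

{"name": "move_arm", "arguments": {
  "moves": [4,0.06,0,0,0,0,0,4,0.06,0,0,0,0,0,4,0,0,0,0,0,0]
}}

```text
clock: 17.9
tool_pos: [0.4853, -0.2284, 0.0455]
orientation: [180.0, -0.9, -1.6]
force: [-3.3, 0.9, 3.1]
opening: 0.0455
gripper_force: 30.0
```

{"name": "move_arm", "arguments": {
  "moves": [4,0.06,0,-0.01,0,0,0,4,0,0,0,0,0,0,4,0,0,0,0,0,0]
}}

```text
clock: 18.2
tool_pos: [0.486, -0.2284, 0.0456]
orientation: [180.0, -0.9, -1.6]
force: [-1.9, 0.5, 2.5]
opening: 0.0452
gripper_force: 30.0
```

{"name": "move_arm", "arguments": {
  "moves": [4,0.06,0,0,0,0,0,4,0,0,0,0,0,0,4,0,0,0,0,0,0]
}}

```text
clock: 18.5
tool_pos: [0.4866, -0.2284, 0.0456]
orientation: [180.0, -0.9, -1.6]
force: [-2.3, 0.2, 2.7]
opening: 0.0452
gripper_force: 30.0
```

Run:
```python
from h import *
o,p,d,m=plate(); print({k:np.round(o[k],4) for k in ("clock","tool_pos","orientation","force")}); cv2.imwrite("pics/w9.png",p[...,::-1])
t=cv2.cvtColor(p,cv2.COLOR_RGB2GRAY).astype(int); 
for u in (255,310): print([int(x) for x in t[0:30,u]])
k,l,st,ce=cv2.connectedComponentsWithStats((t[20:110,265:305]<90).astype(np.uint8))
for i in range(1,k):
    if st[i,4]>60: print("mark",(ce[i]+[265,20]).round(1),onz(m,[ce[i]+[265,20]],.060).round(4))
for n in ("scene","side"):
    p,d,m=snap(n); cv2.imwrite(f"pics/{n}9.png",p[...,::-1])
    a=p[215:295,310:400] if n=="scene" else p[235:315,255:345]
    b=cv2.resize(a,None,fx=4.4,fy=4.4,interpolation=cv2.INTER_CUBIC); B=b if n=="scene" else np.hstack([B,b])
cv2.imwrite("pics/m9.png",B[...,::-1])
```

```text
{'clock': np.float64(18.5), 'tool_pos': array([ 0.4866, -0.2284,  0.0456]), 'orientation': array([179.9967,  -0.8671,  -1.5907]), 'force': array([-2.3469,  0.2177,  2.7113])}
[21, 23, 21, 21, 22, 22, 21, 21, 38, 73, 101, 117, 125, 172, 229, 238, 237, 236, 236, 236, 236, 236, 236, 236, 236, 236, 236, 236, 236, 237]
[22, 20, 21, 21, 22, 22, 21, 21, 25, 55, 94, 114, 119, 119, 133, 179, 223, 232, 231, 231, 231, 230, 231, 231, 231, 231, 231, 231, 231, 231]
mark [284.1  45.7] [[ 0.5799 -0.2305  0.06  ]]
```

View pics/m9.png

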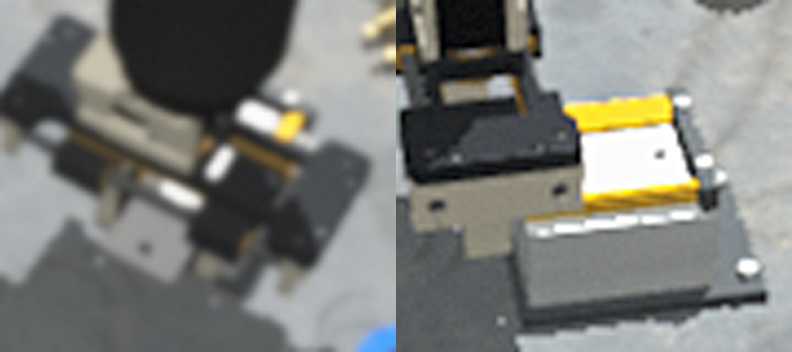

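The side crop (right half) shows the plate flat between the guides with its far end close to the dark stop. In the wrist picture a narrow grey gap of about 4 rows remains ahead of the plate, so I keep pushing gently.

{"name": "move_arm", "arguments": {
  "moves": [4,0.06,0,0,0,0,0,4,0,0,0,0,0,0,4,0,0,0,0,0,0]
}}

```text
clock: 18.95
tool_pos: [0.4868, -0.2284, 0.0456]
orientation: [-180.0, -0.8, -1.6]
force: [-3.6, 0.6, 3.8]
opening: 0.0453
gripper_force: 30.0
```

{"name": "move_arm", "arguments": {
  "moves": [4,0.06,0,0,0,0,0,4,0,0,0,0,0,0,4,0,0,0,0,0,0]
}}

```text
clock: 19.25
tool_pos: [0.4868, -0.2284, 0.0455]
orientation: [-180.0, -0.8, -1.6]
force: [-5.9, 0.4, 5.8]
opening: 0.0452
gripper_force: 30.0
```

{"name": "move_arm", "arguments": {
  "moves": [4,0.05,0,0,0,0,0,4,0,0,0,0,0,0,4,0,0,0,0,0,0]
}}

```text
clock: 19.55
tool_pos: [0.4868, -0.2284, 0.0455]
orientation: [-180.0, -0.7, -1.6]
force: [-6.7, 1.7, 6.8]
opening: 0.0453
gripper_force: 30.0
```

Contact: the tool stalls at x = 0.4868 while the force rises to about 7 N. I relax the push, then release.

{"name": "move_arm", "arguments": {
  "moves": [4,-0.1,0,0,0,0,0,4,0,0,-0.02,0,0,0,4,0,0,0,0,0,0]
}}

```text
clock: 19.85
tool_pos: [0.4868, -0.2284, 0.0456]
orientation: [-180.0, -0.8, -1.6]
force: [-4.3, 0.1, 1.9]
opening: 0.0452
gripper_force: 30.0
```

{"name": "move_arm", "arguments": {
  "moves": [5,0,0,0,0,0,0,6,0,0,0,0,0,0,7,0,0,0,0,0,0,7.5,0,0,0,0,0,0,7.5,0,0,0,0,0,0]
}}

```text
clock: 20.35
tool_pos: [0.4875, -0.2284, 0.0459]
orientation: [180.0, -0.9, -1.6]
force: [0.2, -0.3, -0.4]
opening: 0.0735
gripper_force: 0.0
```

Run:
```python
from h import *
o,p,d,m=plate(); print({k:np.round(o[k],4) for k in ("clock","tool_pos","orientation","force","opening")}); cv2.imwrite("pics/w10.png",p[...,::-1])
t=cv2.cvtColor(p,cv2.COLOR_RGB2GRAY).astype(int); 
for u in (255,310): print([int(x) for x in t[0:30,u]])
k,l,st,ce=cv2.connectedComponentsWithStats((t[20:110,265:305]<90).astype(np.uint8))
for i in range(1,k):
    if st[i,4]>60: print("mark",(ce[i]+[265,20]).round(1),onz(m,[ce[i]+[265,20]],.060).round(4))
```

```text
{'clock': np.float64(20.35), 'tool_pos': array([ 0.4875, -0.2284,  0.0459]), 'orientation': array([179.9957,  -0.8866,  -1.5857]), 'force': array([ 0.1701, -0.2854, -0.4244]), 'opening': np.float64(0.0735)}
[60, 50, 32, 20, 19, 20, 21, 20, 22, 20, 20, 22, 51, 89, 108, 116, 115, 118, 163, 221, 234, 232, 231, 232, 232, 231, 232, 231, 232, 232]
[65, 55, 38, 23, 20, 20, 22, 21, 20, 20, 19, 22, 37, 70, 100, 112, 116, 114, 113, 116, 158, 210, 228, 225, 225, 225, 226, 226, 226, 226]
mark [283.8  48.4] [[ 0.58   -0.2304  0.06  ]]
```

Run:
```python
from h import *
p=cv2.imread("pics/w10.png"); m=vision.camera_model("wrist")
cv2.imwrite("pics/z10.png",cv2.resize(p[0:60,180:390],None,fx=3.8,fy=3.8,interpolation=cv2.INTER_CUBIC))
for r,z in ((1.5,.071),(12.8,.060),(12.8,.055),(18.3,.060),(20.5,.060),(18.3,.055)): print(r,z,onz(m,[(283,r)],z)[0].round(4))
for k in ((284,48.4),): print(onz(m,[k],.060))
```

```text
1.5 0.071 [ 0.592  -0.2304  0.071 ]
12.8 0.06 [ 0.5915 -0.2304  0.06  ]
12.8 0.055 [ 0.5928 -0.2304  0.055 ]
18.3 0.06 [ 0.5897 -0.2303  0.06  ]
20.5 0.06 [ 0.589  -0.2303  0.06  ]
18.3 0.055 [ 0.591  -0.2304  0.055 ]
[[ 0.57989226 -0.23043839  0.06      ]]
```

View pics/z10.png

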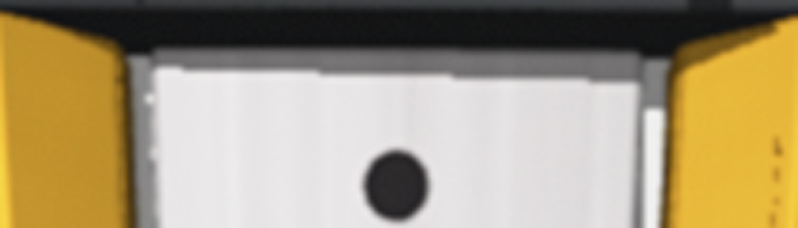

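The zoom shows the plate's far end meeting the dark stop at about row 50. The grey strip is the stop's shadow, since it lies across the plate and the bed alike. The measured plate end (x = 0.5915) and stop face (0.592) agree, so I withdraw.

{"name": "move_arm", "arguments": {
  "moves": [7.5,0,0,-0.5,0,0,0,7.5,0,0,-2,0,0,0,7.5,0,0,-4,0,0,0,7.5,0,0,-4,0,0,0,7.5,0,0,-4,0,0,0,7.5,0,0,0,0,0,0,7.5,0,0,0,0,0,0]
}}

```text
clock: 21.1
tool_pos: [0.4854, -0.2283, 0.1922]
orientation: [-180.0, -1.0, -1.6]
force: [0.6, 0.1, -0.3]
opening: 0.0752
gripper_force: 0.0
```

Run:
```python
from h import *
o,p,d,m=plate(); print({k:np.round(o[k],4) for k in ("clock","tool_pos","orientation","force","opening")})
g=cv2.cvtColor(p,cv2.COLOR_RGB2GRAY); k,l,st,ce=cv2.connectedComponentsWithStats((g[30:250,265:305]<90).astype(np.uint8))
for i in range(1,k):
    if 25<st[i,4]<200: print("mark",onz(m,[ce[i]+[265,30]],.060).round(4))
c=cloud(m,d); q=c[60:220,272:296].reshape(-1,3); q=q[abs(q[:,2]-.06)<.008]; print("top z",np.median(q[:,2]),np.linalg.lstsq(np.c_[q[:,:2],np.ones(len(q))],q[:,2],rcond=None)[0][:2])
```

```text
{'clock': np.float64(21.1), 'tool_pos': array([ 0.4854, -0.2283,  0.1922]), 'orientation': array([-179.999 ,   -1.0344,   -1.598 ]), 'force': array([ 0.5822,  0.1191, -0.3   ]), 'opening': np.float64(0.0752)}
mark [[ 0.5931 -0.2319  0.06  ]]
mark [[ 0.5801 -0.2304  0.06  ]]
mark [[ 0.4639 -0.2265  0.06  ]]
top z 0.060079429622112435 [ 0.00227788 -0.00078303]
```

```bash
python3 -c "
from h import *
print(ctrl.close_job())"
```

```text
the job is handed in; nothing more can be done
None
```

The plate is lying flat in the drilling jig between the guides, pushed home against the back stop and released, and the job was handed in at about 21 s; the hand-in returned no verdict.

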